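# Lock the pivot pin of a carver's hold-down with its R-clip

## Task

Lock the pivot pin of the carver's hold-down: push the half-drawn pin fully home through its fork, then take the smaller R-clip (hairpin clip) from the slotted wooden block, thread its straight leg down through the cross-hole in the pin's free end and press until the sprung leg snaps round the shank and the clip sits fully home, and let go. The pin may be lying turned so that its hole is not straight up: feel for the hole and ease the pin round with the leg rather than forcing the clip, and leave the bigger clip, the tools and the stack of wooden slips where they are.

Things in the scene. Friction and masses are not known exactly. Their poses are not given: they have to be found in the camera images.
- holddown: Carver's hold-down, fixed: wooden plank 370 x 160 x 36 mm, on it a steel fork and, through the fork along x, a dark lever bar (top 133 mm up) clamping a red-brown blank; black knob 72 mm to -x, top 153 mm up. Origin: on the table under the fork's middle; x along the bar (away from the robot), y along the pivot pin, z up. The fork's cheeks end at y = -24 and +24 mm, tops 139 mm up
- pin (a joint): Travel of the bright steel pivot pin along its level axis, m: 0 = home (head against the cheek at y = -24 mm), positive = drawn out towards the hold-down's -y. Starts 14 to 26 mm out; sliding it takes about 4 to 6 N. Shank 20 mm in diameter; the 7.5 mm cross-hole near its +y end is hidden inside the cheek until the pin is home
- push_point (a point): On the pin's axis, 117 mm up, 34 mm from the fork's middle towards -y, axes as the hold-down's: with the pin home, the flat outer face of the pin's head lies here (farther to -y by the pin's travel). The head is round, 31 mm in diameter and 10 mm thick; push it along +y
- lock_point (a point): On the pin's axis, 117 mm up, 37 mm from the fork's middle towards +y (13 mm outside the cheek, 13 mm short of the pin's free end), axes as the hold-down's: the centre of the cross-hole when the pin is home. The clip goes in from above
- shank_top (a point): Top of the shank over the lock point, 10 mm above it. The pin has no mark or handle and starts turned about its axis by up to 0.65 rad; how far and which way is not measured, so the hole's upper mouth lies up to 6 mm to one side of here along the hold-down's x. The pin turns stiffly, about 4 N at the mouth: a leg tip a few mm into the mouth levers it square when moved back over the axis
- clip: The smaller R-clip: 5 mm steel wire, 87 mm long, 50 to 80 g, standing in one slot of the block. Origin: centre of its coil, to be gripped there: a double winding 22 mm across, 11.5 mm thick along y. z up, opposite to the legs; x from straight to bent leg; y the coil's axis. Fitted with y along the pin's axis, bent leg on either side. Pressed on pin or hold-down with over 25 N it is spoilt
- clip_seat (a point): Centre of the recess in which the bent leg holds the shank: x = -10 mm, z = -40 mm in the clip's frame, axes as the clip's. It comes to the lock point when the clip is fully home, with the straight leg drawn against the hole's wall on the bent leg's side. The straight leg's centre line is at x = -8.5 mm. A hard stop follows just past home
- clip_tip (a point): Blunt end of the clip's straight leg, on its centre line (x = -8.5 mm, z = -76 mm in the clip's frame), 36 mm below the level of the seat point; axes as the clip's. The bent leg's flared end is 12 mm higher and 15 mm away along x
- clip_leg (a joint): Opening of the clip's sprung bent leg, rad: 0 to 0.01 at rest and when home, 0.06 to 0.1 as its inward bulge (10 mm below the seat point) passes the shank's widest part; 5 N m/rad. With the straight leg in the hole the flare meets the shank 20 mm before home; passing the bulge takes some 6 to 14 N down, then it snaps round the shank
- rack: Slotted wooden block for clips, fixed: 176 mm (x) by 59 mm (y), 100 mm high; origin: centre of its underside. Slots 7.5 mm wide along x at x = -38 and +38 mm, one clip in each, either way: legs down in the slot, coil resting on the top, clip's x along the block's x, which points away from the robot. Lift a clip 80 mm to clear the slot
- big_clip_coil (a point): Centre of the coil of the bigger R-clip in the other slot: same form, a quarter larger (coil 27 mm across). It is for another pin; leave it where it is
- gouge_mid (a point): Middle of a carving gouge lying on the table, wooden handle, 245 mm long, 28 mm thick; leave it
- mallet_mid (a point): Middle of the head of a dark wooden mallet standing on its head, head 72 mm across and 110 mm high, handle to 240 mm; leave it
- slips_mid (a point): Middle of a stack of red-brown wooden slips, 85 x 36 x 40 mm; leave it

How it is judged:
By the outcome, as a careful person would: the job done as asked, in the order asked, and still so for the second after the job is handed in, with the robot touching nothing.
It also fails if it takes over 72 s, if anything falls off the work surface, if the arm or the gripper's body presses on something with over 40 N, if the wrist force passes 120 N, or if a joint passes its speed limit or range.

## Robot

A 6-joint arm with a two-finger parallel gripper is mounted at the origin on the work surface. World frame = base frame: x ahead of the robot, y to its left, z up, the work surface at z = 0. Lengths are in m, angles in rad, forces in N, time in s.
With the tool pointing down it reaches from about 0.425 to 0.95 m from the base axis. Payload 3.5 kg.
Tool frame: the origin (TCP) lies midway between the tips of the shut fingers; the grasp point (between the pads) lies 19 mm behind it; z points along the fingers, y is the line along which they close (so a half turn about z gives the same grasp; the last joint's range is limited). The gripper opens to 85 mm and grips with 20 to 120 N. Pads are 22 mm wide; open, the fingers measure 114 mm over their backs; the gripper's body (76 mm by 85 mm) begins 54 mm behind the grasp point. The pads swing forward as they close: fully open they stand 13 mm farther back than shut.
Start: joints at [1.078, 0.286, 1.577, -0, 1.279, -0.15], TCP at [0.227, 0.636, 0.231] pointing down, gripper open.
Joint ranges: [-2.77, 2.77], [-0.9, 2.22], [0.21, 2.48], [-1.53, 4.67], [0.24, 2.81], [-2.84, 2.84]. Speed limits (rad/s): [2.79, 2.79, 3.14, 3.14, 3.14, 3.14].

## Interface

Orientations are given as a unit quaternion [x, y, z, w].
In Python, from plant import ctrl, cams, order gives the robot as it stands.
- The arm moves only by the tool move_arm, never from a script. Its argument "plan" is one flat list of numbers, 7 for each row, row after row: the shift along the world's x, y, z in mm, then the turn, a rotation vector about the world's x, y, z in degrees, then the finger opening in mm, from 0 to 85.4. A call has 1 to 12 rows; each row shifts and turns the commanded pose from where the row before left it; what a row does not reach is not made up. A row lasts 1/10 s, in which the tool goes at most 50 mm and 8.59 degrees, less where a joint would pass 70% of its speed; a pose out of reach is approached as far as the arm can. A call is refused whole if a number of a shift passes 50 or a number of a turn 8.59, either way. A call with a gripper value outside its range is refused whole. The fingers move at their own pace and stop on an object; "newtons" is the grip in N (left out, the last holds). Time passes only in rows, so rows that do not move let the fingers close. It gives the time, the measured TCP pose, the force, the opening and the grip force at its end, in the units of the state.
- ctrl.get_state(): the state, without advancing time (a new reading comes with each control period).
- cams.read_camera(name): name is "side" or "top"; returns a dict with "color" (400x640x3 uint8, red, green, blue), "fov_y" (degrees; the focal length in pixels is half the picture's height over the tangent of half this angle, whatever the lens; pixels are square), "cx", "cy" (the principal point, pixels), "k1" (the pictures are not rectified: a ray, as slopes to the right and down, at radius r is drawn at 1 + k1 r^2 times it, then the intrinsics apply), "origin" and "orientation" of the camera in the world. Camera axes: x right, y up, looking along -z (the intrinsics and any distortion apply to the point x, -y, -z); pixel columns grow to the right and rows downward; lengths in m; the calibration is good to about 2 mm. A picture is of the moment at which its call begins. There is no depth.
- order.sign_off(): hands the job in; it is judged then, once.
The state is a dict: "time": time; "qpos": joint angles; "dq": joint speeds; "joint_efforts": joint torques, N m; "eef_pos": TCP position; "tcp_rot": TCP orientation; "contact_force": force on the tool from outside, world axes, zero at the start; "wrist_torque": the same for the moment, N m; "opening": opening from 0.0 (shut) to 1.0 (fully open); "finger_force": force on a finger pad.
Only numpy, scipy, OpenCV 4.12 (cv2) and the standard library are available. Lean on these libraries where they do the work, as an engineer would, in place of code of your own. Each camera call takes 0.05 s, during which the arm holds its last target. There are 200 camera calls.

## Working session

There is one attempt and no reset: what is moved stays moved. The work goes in short steps, Python scripts to look and compute and a tool call to move; the robot and the scene stay as the last step left them, time stands still between calls to the robot, and variables do not carry over. Pictures are saved under pics/ and viewed, at most 10 in all, crops included, and the job is handed in when it is done.

Besides the shell and the picture viewer there is one more tool, called after "Request:" in YAML: its name, and indented under it one key for each argument. move_arm: Moves the arm, as the interface text tells. Its arguments: {"type":"object","properties":{"plan":{"type":"array","items":{"type":"number"}},"newtons":{"type":"number"}},"required":["plan"]}

```bash
ls; mkdir -p pics; cat > h.py <<'E'
import numpy as np, cv2
from scipy.spatial.transform import Rotation as R
from plant import ctrl,cams,order
def cam(n):
    c=cams.read_camera(n); c['f']=200/np.tan(np.radians(c['fov_y'])/2); c['R']=R.from_quat(c['orientation']).as_matrix(); c['o']=np.array(c['origin'])
    c['K']=np.array([[c['f'],0,c['cx']],[0,c['f'],c['cy']],[0,0,1.]]); c['d']=np.array([c['k1'],0,0,0.]); return c
def save(c,fn,box=None,s=1):
    im=c['color'][:,:,::-1]
    if box: im=im[box[1]:box[3],box[0]:box[2]]
    cv2.imwrite(fn,cv2.resize(im,None,fx=s,fy=s,interpolation=cv2.INTER_CUBIC))
def ray(c,uv):
    p=cv2.undistortPoints(np.array([[uv]],float),c['K'],c['d'])[0,0]
    return c['R']@np.array([p[0],-p[1],-1])
def atz(c,uv,z):
    d=ray(c,uv); return c['o']+d*(z-c['o'][2])/d[2]
def proj(c,P):
    q=(np.atleast_2d(P)-c['o'])@c['R']; q=q*[1,-1,-1]
    return cv2.projectPoints(q,np.zeros(3),np.zeros(3),c['K'],c['d'])[0][:,0]
def tri(ca,ua,cb,ub):
    A=[];b=[]
    M=np.zeros((3,3));v=np.zeros(3)
    for c,u in((ca,ua),(cb,ub)):
        d=ray(c,u);d/=np.linalg.norm(d);P=np.eye(3)-np.outer(d,d);M+=P;v+=P@c['o']
    return np.linalg.solve(M,v)
def st():
    s=ctrl.get_state()
    print(round(s['time'],2),np.round(np.array(s['eef_pos'])*1e3,1),'rot',np.round(R.from_quat(s['tcp_rot']).as_matrix().ravel(),3),'F',np.round(s['contact_force'],1),'open',s['opening'],s['finger_force'],'q',np.round(s['qpos'],2))
E
python3 - <<'E'
from h import *
for n in('top','side'):
    c=cam(n); save(c,f'pics/{n}0.png',s=1.25); print(n,c['o'],c['R'].round(3),c['f'],c['cx'],c['cy'],c['k1'])
st()
E
```

```text
pics
top [ 0.37400041 -0.05338486  0.99864869] [[-0.015  0.981 -0.192]
 [-0.999 -0.022 -0.038]
 [-0.041  0.191  0.981]] 381.2469017120673 322.4641622588154 205.11243185933387 -0.01593948897337511
side [ 0.39649037 -0.82320011  0.73492194] [[ 0.972  0.158 -0.176]
 [-0.236  0.597 -0.767]
 [-0.016  0.787  0.617]] 436.47668277388 316.9781480080252 191.5414276043148 -0.014095520237800344
0.1 [226.6 635.2 230.1] rot [-0.942  0.336 -0.001  0.336  0.942 -0.002  0.    -0.002 -1.   ] F [-0.2 -0.1 -0.8] open 0.9971750065041596 0.0 q [ 1.08  0.29  1.58  0.    1.28 -0.15]
```

View pics/top0.png

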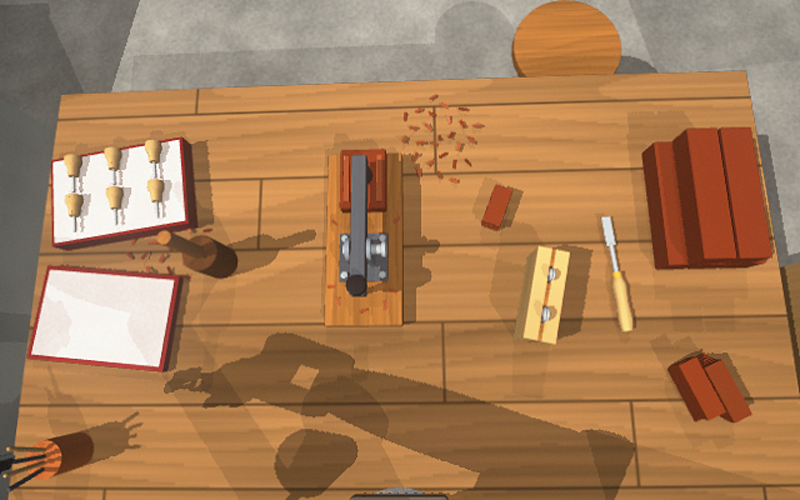

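View pics/side0.png

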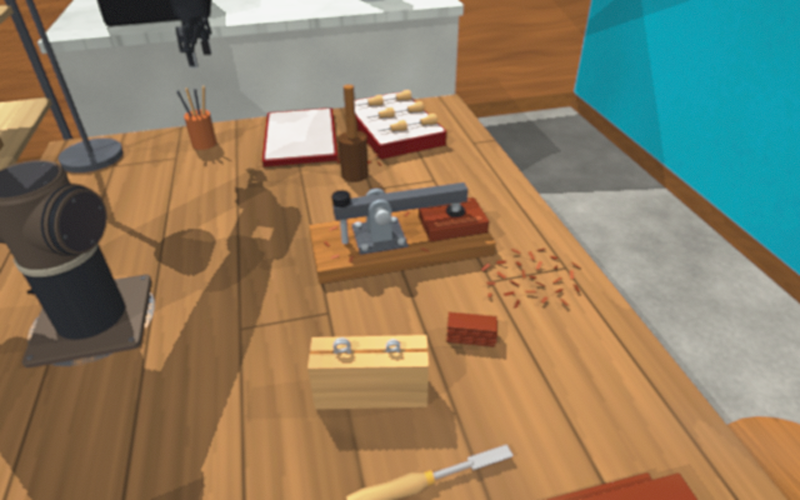

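Top view: the hold-down is at (365,240) with the pin head to the right of the bar at about (375,248). The rack is at (545,295) with coils at (552,272) and (546,314). In the side view the coils are at (343,347) and (393,347). I'll take zoomed crops next.

```bash
python3 - <<'E'
from h import *
t=cam('top');s=cam('side')
bx=[(t,(250,110,350,270)),(t,(405,190,465,280)),(s,(245,140,400,230)),(s,(240,260,350,330))]
ims=[cv2.resize(c['color'][b[1]:b[3],b[0]:b[2],::-1],None,fx=k,fy=k,interpolation=cv2.INTER_CUBIC) for (c,b),k in zip(bx,(3.7,6.5,5,5))]
a=np.zeros((592,800,3),np.uint8);a[:592,:370]=ims[0][:592];a[:585,380:770]=ims[1]
cv2.imwrite('pics/t1.png',a)
b=np.zeros((600,780,3),np.uint8);b[:450,:775]=ims[2]
cv2.imwrite('pics/s1.png',ims[2]);cv2.imwrite('pics/s2.png',ims[3])
E
```

```text
(no output)
```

View pics/t1.png

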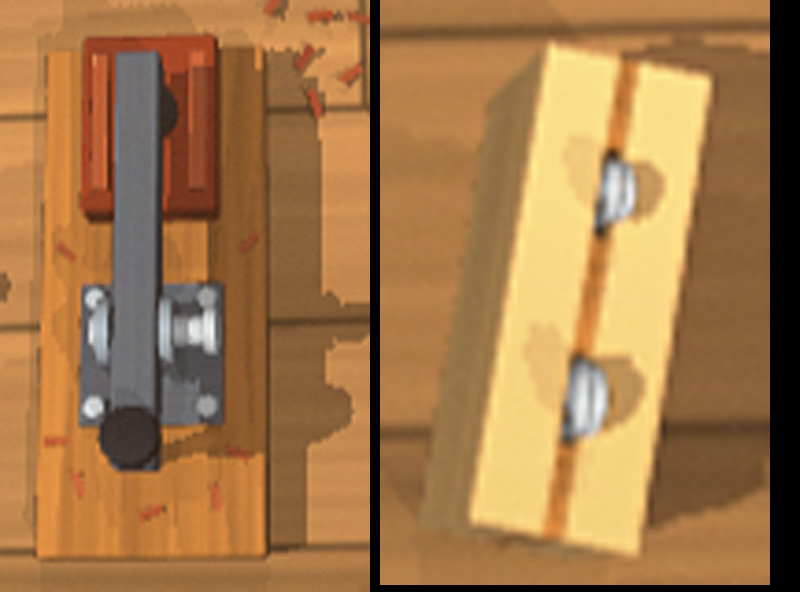

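View pics/s1.png

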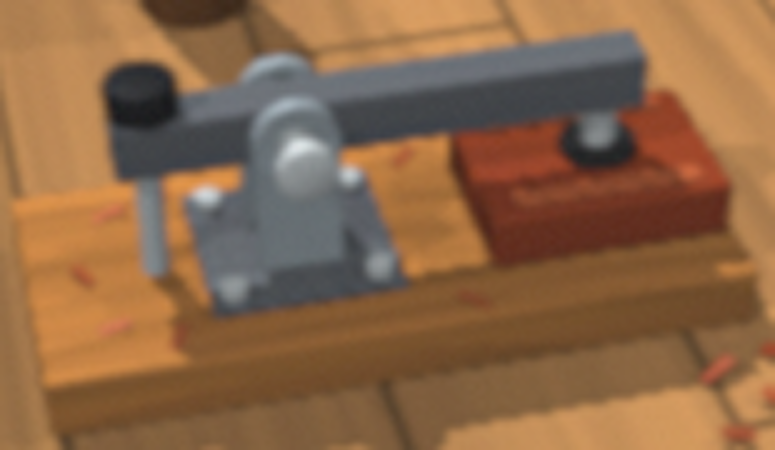

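View pics/s2.png

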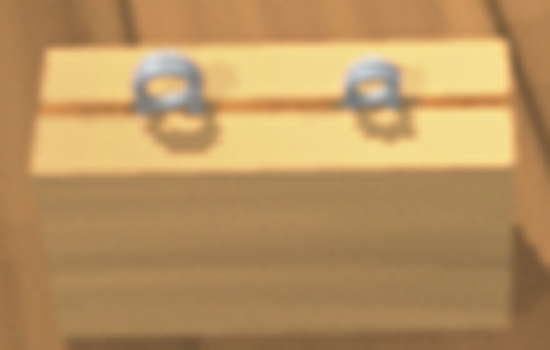

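Crops: rack top corners are clear in both views. The far clip is smaller (coil 75 vs 85 px tall in the enlarged crop), so it is the target. The pin head is at crop (205,332) in the top view and (303,167) in the side view; the knob is at (130,435) and (140,80).

```bash
cat > m.py <<'E'
from h import *
from scipy.optimize import least_squares as LS
t=cam('top');s=cam('side')
T1=lambda u,v:(250+u/3.7-.35,110+v/3.7-.35); T2=lambda u,v:(405+(u-380)/6.5-.4,190+v/6.5-.4)
S1=lambda u,v:(245+u/5-.4,140+v/5-.4); S2=lambda u,v:(240+u/5-.4,260+v/5-.4)
def fit(L,obs,x0):
    def f(p):
        r=[]
        for c,uv,l in obs:
            q=np.array([p[0]+np.cos(p[2])*l[0]-np.sin(p[2])*l[1],p[1]+np.sin(p[2])*l[0]+np.cos(p[2])*l[1],l[2]])
            r+=list((proj(c,q)[0]-uv))
        return np.array(r)
    o=LS(f,x0,loss='soft_l1');return o.x,f(o.x).reshape(-1,2).round(1)
a,b,h=.088,.0295,.1
ro=[(t,T2(550,45),(a,b,h)),(t,T2(712,75),(a,-b,h)),(t,T2(640,553),(-a,-b,h)),(t,T2(470,522),(-a,b,h)),
 (s,S2(48,48),(-a,b,h)),(s,S2(508,40),(a,b,h)),(s,S2(515,165),(a,-b,h)),(s,S2(30,175),(-a,-b,h))]
rk,res=fit(0,ro,[.55,-.3,0.]);print('rack',rk,'\n',res.tolist())
a,b,h=.185,.08,.036
po=[(t,T1(48,48),(a,b,h)),(t,T1(262,48),(a,-b,h)),(t,T1(268,555),(-a,-b,h)),(t,T1(38,555),(-a,b,h)),
 (s,S1(15,200),(-a,b,h)),(s,S1(48,388),(-a,-b,h)),(s,S1(755,270),(a,-b,h))]
pl,res=fit(0,po,[.6,0,0.]);print('plank',pl,'\n',res.tolist())
c_,s_=np.cos(pl[2]),np.sin(pl[2])
def loc(P): d=P[:2]-pl[:2]; return np.round([1e3*(c_*d[0]+s_*d[1]),1e3*(-s_*d[0]+c_*d[1]),1e3*(P[2] if len(P)>2 else 0)],1)
print('knob top/side',loc(atz(t,T1(130,435),.153)),loc(atz(s,S1(140,80),.153)),loc(tri(t,T1(130,435),s,S1(140,80))))
print('bar ends',loc(atz(t,T1(137,52),.133)),loc(atz(t,T1(117,300),.133)),loc(atz(t,T1(160,300),.133)))
print('head',loc(tri(t,T1(213,332),s,S1(305,167))),loc(atz(t,T1(213,332),.117)),loc(atz(s,S1(305,167),.117)))
print('cheek top -y',loc(atz(s,S1(295,97),.139)),'bolts',[loc(atz(t,T1(*q),.045)) for q in((93,297),(207,297),(207,405),(93,405))])
def rl(P): d=P[:2]-rk[:2];c,q=np.cos(rk[2]),np.sin(rk[2]);return np.round([1e3*(c*d[0]+q*d[1]),1e3*(-q*d[0]+c*d[1]),1e3*P[2]],1)
for n,ut,us in(('far',T2(617,190),S2(375,84)),('near',T2(587,398),S2(168,83))):
    P=tri(t,ut,s,us);print(n,P,rl(P),rl(atz(t,ut,.111)))
E
python3 m.py
```

```text
rack [ 0.47323507 -0.28687122 -0.22532868] 
 [[-0.1, -0.3], [-0.3, -0.1], [-0.5, -0.0], [0.1, -0.6], [0.0, 0.8], [-0.6, 0.6], [-0.2, 0.0], [0.1, -0.0]]
plank [ 0.60900373  0.06496878 -0.00511685] 
 [[-0.6, -0.2], [0.6, -1.8], [0.2, -0.2], [-0.9, 0.6], [-1.2, -0.1], [-0.7, 0.3], [1.7, 0.2]]
knob top/side [-118.2   -1.1  153. ] [-116.7   -0.7  153. ] [-117.5   -1.1  153.2]
bar ends [137.7  -0.5 133. ] [-29.1  10.8 133. ] [-29.7 -16.6 133. ]
head [-47.5 -49.3 122. ] [-47.6 -48.8 117. ] [-45.1 -42.2 117. ]
cheek top -y [-43.2 -13.6 139. ] bolts [array([-5.8, 40.9, 45. ]), array([ -7.3, -38.9,  45. ]), array([-83.4, -38.8,  45. ]), array([-82.1,  39.8,  45. ])]
far [ 0.50945597 -0.29532658  0.11173384] [ 3.720e+01 -1.000e-01  1.117e+02] [ 36.6  -0.4 111. ]
near [ 0.43502364 -0.27854114  0.11503738] [-39.1  -0.4 115. ] [-39.1  -1.5 111. ]
```

Request:
move_arm:
  plan: [20,-40,10,0,0,1.94,0,20,-40,10,0,0,1.94,0,20,-40,10,0,0,1.94,0,20,-40,10,0,0,1.94,0,20,-40,10,0,0,1.94,0,20,-40,10,0,0,1.94,0,20,-40,0,0,0,1.94,0,20,-40,0,0,0,1.94,0,20,-40,0,0,0,1.94,0,20,-40,0,0,0,1.94,0]

```text
time: 1.3
eef_pos: [0.4273, 0.234, 0.2916]
tcp_rot: [0.001, 1.0, 0.0, 0.0]
contact_force: [0.4, 0.4, -0.3]
opening: -0.003
finger_force: 0.0
```

Request:
move_arm:
  plan: [23,-42,0,0,0,0,0,23,-42,0,0,0,0,0,23,-42,0,0,0,0,0,23,-42,0,0,0,0,0,23,-42,0,0,0,0,0,22,-42,0,0,0,0,0,0,0,-46,0,0,0,0,0,0,-46,0,0,0,0,0,0,-46,0,0,0,0,0,0,-46,0,0,0,0,0,0,0,0,0,0,0]

```text
time: 2.4
eef_pos: [0.5581, -0.0153, 0.0997]
tcp_rot: [0.002, 1.0, 0.002, -0.008]
contact_force: [-0.8, -0.4, -0.6]
opening: -0.003
finger_force: 0.0
```

Request:
move_arm:
  plan: [5,4,3,0,0,0,0,0,4,0,0,0,0,0,0,3,0,0,0,0,0,0,3,0,0,0,0,0,0,3,0,0,0,0,0,0,3,0,0,0,0,0,0,0,0,0,0,0,0]

```text
time: 3.1
eef_pos: [0.5693, 0.0035, 0.111]
tcp_rot: [0.002, 1.0, -0.0, 0.001]
contact_force: [0.9, -2.7, 1.8]
opening: -0.003
finger_force: 1.8
```

Request:
move_arm:
  plan: [-4,0,-4,0,0,0,0,0,2,0,0,0,0,0,0,2,0,0,0,0,0,0,2,0,0,0,0,0,0,2,0,0,0,0,0,0,0,0,0,0,0,0]

```text
time: 3.7
eef_pos: [0.5641, 0.0122, 0.1056]
tcp_rot: [0.002, 1.0, 0.0, -0.001]
contact_force: [-1.3, -3.1, -1.5]
opening: 0.001
finger_force: 1.5
```

Request:
move_arm:
  plan: [0,1,0,0,0,0,0,0,1,0,0,0,0,0,0,1,0,0,0,0,0,0,0,0,0,0,0,0]

```text
time: 4.1
eef_pos: [0.5648, 0.0149, 0.1063]
tcp_rot: [0.002, 1.0, 0.0, -0.0]
contact_force: [-1.1, -4.2, 0.0]
opening: 0.002
finger_force: 1.7
```

Request:
move_arm:
  plan: [0,1,0,0,0,0,0,0,1,0,0,0,0,0,0,0,0,0,0,0,0]

```text
time: 4.4
eef_pos: [0.5648, 0.0169, 0.1063]
tcp_rot: [0.002, 1.0, 0.0, 0.0]
contact_force: [-0.2, -3.9, -1.6]
opening: -0.0
finger_force: 1.8
```

Request:
move_arm:
  plan: [0,1,0,0,0,0,0,0,1,0,0,0,0,0,0,0,0,0,0,0,0]

```text
time: 4.7
eef_pos: [0.5649, 0.0175, 0.1064]
tcp_rot: [0.002, 1.0, -0.001, -0.0]
contact_force: [-0.7, -8.9, -0.7]
opening: -0.002
finger_force: 4.0
```

Request:
move_arm:
  plan: [0,1,0,0,0,0,0,0,0,0,0,0,0,0]

```text
time: 4.9
eef_pos: [0.5649, 0.0175, 0.1064]
tcp_rot: [0.001, 1.0, -0.002, -0.0]
contact_force: [-2.4, -11.1, -1.0]
opening: -0.005
finger_force: 5.4
```

Request:
move_arm:
  plan: [0,-10,0,0,0,0,0,0,-15,0,0,0,0,0,0,-6,40,0,0,0,0,0,0,45,0,0,0,0,0,0,45,0,0,0,0,-9,-48,0,0,0,-2.15,30,-9,-48,0,0,0,-2.15,30,-9,-48,0,0,0,-2.15,30,-9,-48,0,0,0,-2.15,30,-9,-48,0,0,0,-2.15,30,-9,-46,0,0,0,-2.15,30,0,0,0,0,0,0,30]

```text
time: 6.1
eef_pos: [0.5097, -0.3026, 0.2367]
tcp_rot: [0.118, 0.993, -0.001, 0.001]
contact_force: [-0.4, 0.7, -0.2]
opening: 0.348
finger_force: 0.0
```

```bash
python3 - <<'E'
from h import *
st()
t=cam('top')
H=np.array([.5637,.0655,0]);
for q in([0,.037,.127],[.006,.037,.125],[-.006,.037,.125],[0,-.034,.117]): print(proj(t,H+q))
save(t,'pics/t2.png',(275,180,325,220),12)
E
```

```text
6.1 [ 509.7 -302.6  236.7] rot [-0.972  0.234  0.002  0.234  0.972 -0.001 -0.002 -0.001 -1.   ] F [-0.4  0.7 -0.2] open 0.347787099078468 0.0 q [-0.71  0.1   1.78  0.    1.26 -2.04]
[[270.37046142 198.29516437]]
[[270.54820691 195.98780577]]
[[270.48966817 200.96279245]]
[[300.84785648 198.48462913]]
```

View pics/t2.png

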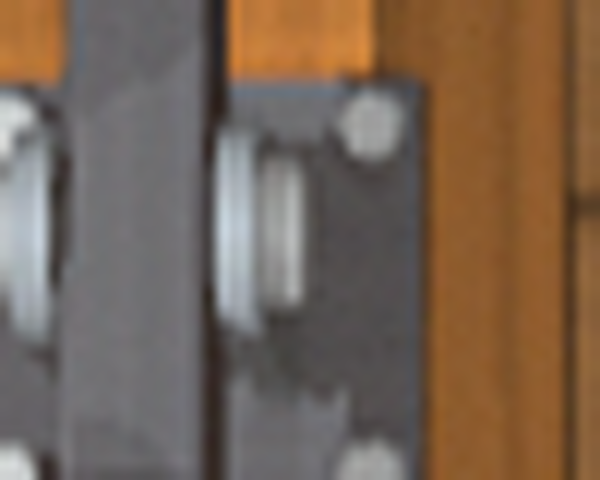

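The pin head now sits against the cheek at (280,230) in the crop; the free end lies left of this crop, so I need another one.

```bash
python3 - <<'E'
from h import *
a=[cam('top')['color'].astype(float) for _ in range(4)]
im=np.mean(a,0)[182:216,252:292,::-1].astype(np.uint8)
s=cam('side'); H=np.array([.5637,.0655,0]); print(proj(s,H+[0,.037,.127]))
b=(295,145,335,179)
j=s['color'][b[1]:b[3],b[0]:b[2],::-1]
o=np.hstack([cv2.resize(im,None,fx=10,fy=10,interpolation=cv2.INTER_CUBIC),cv2.resize(j,None,fx=10,fy=10,interpolation=cv2.INTER_CUBIC)])
cv2.imwrite('pics/t3.png',o)
E
```

```text
[[298.7436321 152.2677025]]
```

View pics/t3.png

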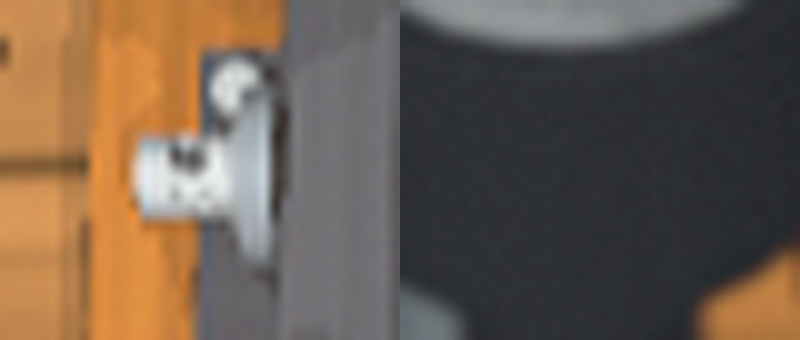

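Request:
move_arm:
  plan: [0,7,-45,0,0,0.6,30,0,0,-45,0,0,0,30,0,0,-20,0,0,0,30,0,0,-10,0,0,0,30,0,0,0,0,0,0,30,0,0,0,0,0,0,30]

```text
time: 7.0
eef_pos: [0.512, -0.2905, 0.118]
tcp_rot: [0.109, 0.994, -0.001, 0.001]
contact_force: [0.0, 0.4, -0.0]
opening: 0.351
finger_force: 0.0
```

The mouth is at crop (187,155), about 4–5 mm to +x of the shank's centreline (shank spans rows 133–222).

Request:
move_arm:
  plan: [-1.7,-5,-5,0,0,0.3,30,0,0,-5,0,0,0,30,0,0,-4,0,0,0,30,0,0,0,0,0,0,30,0,0,0,0,0,0,30]

```text
time: 7.5
eef_pos: [0.509, -0.2953, 0.1022]
tcp_rot: [0.107, 0.994, 0.0, -0.0]
contact_force: [-0.1, -0.1, -0.7]
opening: 0.348
finger_force: 0.0
```

```bash
python3 - <<'E'
from h import *
st()
t=cam('top')
# hole relative to shank: fit
H=np.array([.5637,.0655,0])
e=[proj(t,H+[10e-3*np.sin(a),.037,.117+.01*np.cos(a)])[0] for a in np.radians(np.arange(-90,91,5))]
e=np.array(e);print('shank rows',e[:,1].min(),e[:,1].max(),'meas',182+13.3-.45,182+22.2-.45)
for a in range(0,45,5): print(a,proj(t,H+[.01*np.sin(np.radians(a)),.037,.117+.01*np.cos(np.radians(a))])[0].round(2))
print('hole meas',252+18.7-.45,182+15.5-.45)
E
```

```text
7.5 [ 509.  -295.3  102.2] rot [-0.977  0.212 -0.     0.212  0.977  0.     0.     0.    -1.   ] F [-0.1 -0.1 -0.7] open 0.3478593710345178 0.0 q [-0.7   0.24  1.89  0.    1.02 -2.05]
shank rows 194.97316050903316 203.29241495454852 meas 194.85000000000002 203.75
0 [270.37 198.3 ]
5 [270.38 197.94]
10 [270.39 197.59]
15 [270.41 197.25]
20 [270.43 196.93]
25 [270.46 196.63]
30 [270.49 196.34]
35 [270.53 196.08]
40 [270.58 195.84]
hole meas 270.25 197.05
```

Request:
move_arm:
  plan: [0,0,0,0,0,0,5,0,0,0,0,0,0,5,0,0,0,0,0,0,5,0,0,0,0,0,0,5,0,0,0,0,0,0,5]
  newtons: 90

```text
time: 8.05
eef_pos: [0.5094, -0.2955, 0.1028]
tcp_rot: [0.107, 0.994, -0.0, 0.0]
contact_force: [-0.4, 0.3, 2.4]
opening: 0.107
finger_force: 89.1
```

Request:
move_arm:
  plan: [0,0,10,0,0,0,5,0,0,30,0,0,0,5,0,0,40,0,0,0,5,0,0,40,0,0,0,5,0,0,30,0,0,0,5,0,0,0,0,0,0,5]

```text
time: 8.65
eef_pos: [0.5112, -0.2969, 0.2591]
tcp_rot: [0.107, 0.994, -0.003, 0.005]
contact_force: [0.6, -0.9, -0.8]
opening: 0.106
finger_force: 89.0
```

```bash
python3 - <<'E'
from h import *
st(); p=np.array(ctrl.get_state()['eef_pos'])
s=cam('side');t=cam('top')
u=proj(s,p+[0,0,-.03])[0].astype(int);v=proj(t,p+[0,0,-.03])[0].astype(int)
print(u,v,proj(s,p)[0],proj(s,p+[0,0,-.067])[0])
c=lambda c,u:cv2.resize(c['color'][u[1]-35:u[1]+35,u[0]-25:u[0]+25,::-1],None,fx=8,fy=8,interpolation=cv2.INTER_CUBIC)
cv2.imwrite('pics/c1.png',np.hstack([c(s,u),c(t,v)]))
E
```

```text
8.65 [ 511.2 -296.9  259.1] rot [-0.977  0.212  0.009  0.212  0.977 -0.007 -0.01  -0.005 -1.   ] F [ 0.6 -0.9 -0.8] open 0.1061823086211179 89.03539180755615 q [-0.7   0.08  1.77  0.    1.29 -2.05]
[314 230] [457 208] [313.72325839 217.26253882] [314.50254717 246.17733262]
```

View pics/c1.png

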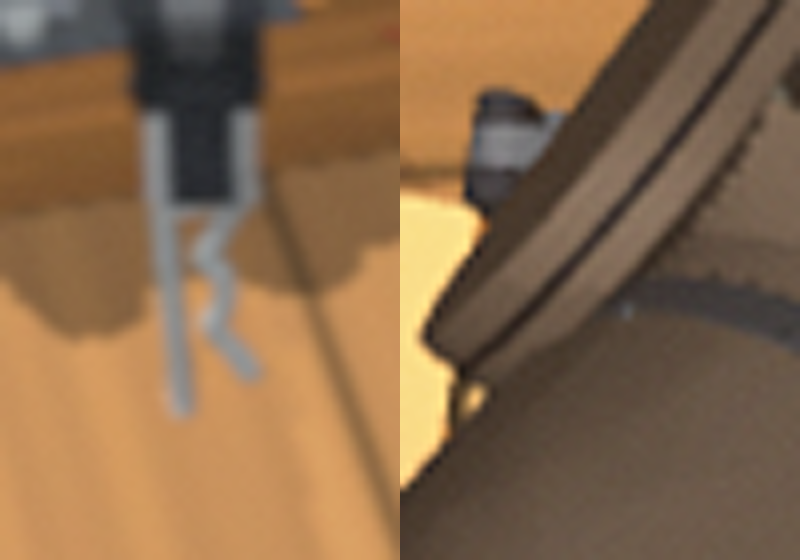

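The straight leg hangs on the -x side, with its tip at crop (182,413); the bent leg is on +x with its flare at (250,375). The clip leans slightly, so I'll measure it.

```bash
python3 - <<'E'
from h import *
st(); S=ctrl.get_state(); p=np.array(S['eef_pos']); M=R.from_quat(S['tcp_rot']).as_matrix()
s=cam('side')
x=-M[:,0]; n=M[:,1]   # clip x, clip y
for n_,q in(('coilL',(145,120)),('legtop',(157,120)),('legmid',(170,265)),('legtip',(182,412)),('flare',(253,377)),('bulge',(197,258)),('bentTop',(250,120))):
    uv=(289+q[0]/8-.44,195+q[1]/8-.44); d=ray(s,uv); P=s['o']+d*((p-s['o'])@n)/(d@n); D=P-p
    print(n_,(D@x*1e3).round(1),(D[2]*1e3).round(1))
E
```

```text
8.75 [ 509.1 -295.2  252.9] rot [-0.977  0.212  0.001  0.212  0.977 -0.001 -0.001 -0.    -1.   ] F [ 0.7  1.  -0.6] open 0.10700222483899816 89.00927424430847 q [-0.7   0.08  1.77  0.    1.29 -2.05]
coilL -8.7 22.3
legtop -6.2 22.2
legmid -4.7 -17.8
legtip -3.2 -61.4
flare 12.4 -51.4
bulge 1.0 -16.1
bentTop 12.6 21.5
```

Request:
move_arm:
  plan: [7,44,0,0,0,1.32,5,7,44,0,0,0,1.32,5,7,44,0,0,0,1.32,5,7,44,0,0,0,1.32,5,7,44,0,0,0,1.32,5,7,44,0,0,0,1.32,5,7,44,0,0,0,1.32,5,7,44,0,0,0,1.32,5,8,46,0,0,0,1.32,5,0,0,-20,0,0,0,5,0,0,-20,0,0,0,5,0,0,0,0,0,0,5]

```text
time: 10.0
eef_pos: [0.5695, 0.1033, 0.2059]
tcp_rot: [0.003, 1.0, -0.0, -0.006]
contact_force: [-0.6, -1.0, -0.2]
opening: 0.105
finger_force: 89.0
```

Request:
move_arm:
  plan: [0,0,0,0,0,0,5,0,0,0,0,0,0,5,0,0,0,0,0,0,5]

```text
time: 10.3
eef_pos: [0.5738, 0.1023, 0.2135]
tcp_rot: [0.004, 1.0, 0.0, 0.001]
contact_force: [0.6, 0.1, -0.6]
opening: 0.11
finger_force: 89.0
```

```bash
python3 - <<'E'
from h import *
s=cam('side');t=cam('top'); st(); S=ctrl.get_state(); p=np.array(S['eef_pos'])
print(proj(s,p+[0,0,-.067])[0],proj(t,p+[0,0,-.067])[0], proj(s,[.5633,.1028,.127])[0])
u=proj(s,p+[0,0,-.055])[0].astype(int)
v=proj(t,p+[0,0,-.067])[0].astype(int);print(u,v)
c=lambda c,u:cv2.resize(c['color'][u[1]-35:u[1]+35,u[0]-25:u[0]+25,::-1],None,fx=8,fy=8,interpolation=cv2.INTER_CUBIC)
cv2.imwrite('pics/c2.png',np.hstack([c(s,u),c(t,v)]))
E
```

```text
10.4 [573.7 102.4 213.4] rot [-1.     0.007  0.002  0.007  1.     0.    -0.002  0.    -1.   ] F [-0.8  0.4 -1.7] open 0.1045680734524358 89.00674223899841 q [ 0.    0.1   1.83  0.    1.21 -1.56]
[302.28787417 145.27232855] [268.98386446 192.32253716] [298.56637174 152.22795483]
[302 141] [268 192]
```

View pics/c2.png

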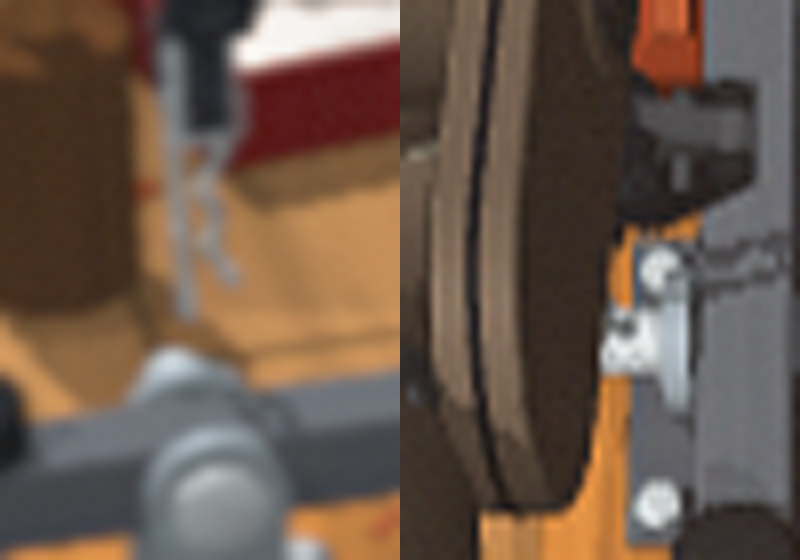

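Side crop: leg tip at (187,316), about 6 mm to -x of the TCP. Top crop: the hole mouth is visible at (625,322), on the +x side of the shank. Checking the leg's tilt.

```bash
python3 - <<'E'
from h import *
s=cam('side'); p=np.array([.5737,.1024,.2134])
for q in((170,45),(178,180),(187,310)):
    uv=(277+q[0]/8-.44,106+q[1]/8-.44); d=ray(s,uv); P=s['o']+d*(p[1]-s['o'][1])/d[1]; print(((P-p)*1e3).round(1))
c=cam('top')['color']
print(c[192:208,262:280].mean(2).astype(int))
E
```

```text
[-7.4  0.  29.9]
[ -6.9  -0.  -16.3]
[ -6.    0.  -63.2]
[[ 44  45  44  43  44  41  42 103 126 132  89 129 195 196 136 143 146  78]
 [ 44  43  46  42  43  41  41 102 125 132  94  91 134 148 135 138 140  73]
 [ 42  45  41  39  42  39  39  97 119 131  92  92  83 111 135 136 141  70]
 [ 40  45  44  46  45  41  51 108 161 156 119 137 119 133 174 174 178  59]
 [ 42  42  46  43  42  39  69 121 182 153 160 199 175 170 179 179 184  61]
 [ 42  41  43  45  42  40  79  94 114  96 155 226 203 190 182 185 191  70]
 [ 43  41  45  45  42  38 108 147 123 100 159 234 212 194 189 190 199  73]
 [ 45  42  43  41  43  39 137 213 194 171 217 236 225 197 190 191 197  79]
 [ 42  44  43  43  43  39 160 215 230 228 219 228 228 194 186 188 193  73]
 [ 43  43  42  45  44  38 184 182 216 215 190 212 212 187 181 184 190  65]
 [ 42  43  43  43  40  36 167 191 193 189 208 181 182 173 178 180 184  55]
 [ 43  45  45  43  42  42 140 165 157 136 148 138 138 156 175 175 176  70]
 [ 44  44  42  44  42  37 120 119 121  99  85  90  90 131 169 169 171  96]
 [ 43  40  42  41  40  44 128 120 124 113  96  97  97 110 163 162 164 113]
 [ 44  44  45  43  41  54 129 119 126 112  95  96  95  94 149 151 151 101]
 [ 42  41  43  41  43  66 134 121 125 115  98  97  98  96 121 135 134  92]]
```

Request:
move_arm:
  plan: [-1,0.4,-5,0,0,0,5,0,0,-5,0,0,0,5,0,0,-4,0,0,0,5,0,0,0,0,0,0,5,0,0,0,0,0,0,5,0,0,0,0,0,0,5]

```text
time: 11.1
eef_pos: [0.5723, 0.1032, 0.1985]
tcp_rot: [0.003, 1.0, 0.0, 0.0]
contact_force: [0.1, -0.6, -1.2]
opening: 0.106
finger_force: 89.0
```

Request:
move_arm:
  plan: [0,0,-2,0,0,0,5,0,0,-2,0,0,0,5,0,0,0,0,0,0,5,0,0,0,0,0,0,5]

```text
time: 11.5
eef_pos: [0.5722, 0.1031, 0.1943]
tcp_rot: [0.003, 1.0, -0.0, 0.0]
contact_force: [0.1, 0.6, -0.3]
opening: 0.106
finger_force: 89.0
```

Request:
move_arm:
  plan: [0,0,-1,0,0,0,5,0,0,-1,0,0,0,5,0,0,0,0,0,0,5,0,0,0,0,0,0,5]

```text
time: 11.9
eef_pos: [0.5722, 0.1031, 0.1923]
tcp_rot: [0.003, 1.0, -0.0, 0.0]
contact_force: [0.9, -0.6, -0.2]
opening: 0.102
finger_force: 89.0
```

Request:
move_arm:
  plan: [0,0,-1,0,0,0,5,0,0,0,0,0,0,5,0,0,0,0,0,0,5]

```text
time: 12.2
eef_pos: [0.5722, 0.1031, 0.1913]
tcp_rot: [0.003, 1.0, -0.0, 0.0]
contact_force: [1.5, -0.4, -1.0]
opening: 0.112
finger_force: 89.0
```

Request:
move_arm:
  plan: [0,0,-1,0,0,0,5,0,0,0,0,0,0,5,0,0,0,0,0,0,5]

```text
time: 12.5
eef_pos: [0.5721, 0.1031, 0.1903]
tcp_rot: [0.003, 1.0, -0.0, 0.0]
contact_force: [0.6, 0.2, -0.5]
opening: 0.109
finger_force: 89.0
```

Request:
move_arm:
  plan: [0,0,-1,0,0,0,5,0,0,0,0,0,0,5,0,0,0,0,0,0,5]

```text
time: 12.8
eef_pos: [0.5722, 0.1031, 0.1893]
tcp_rot: [0.003, 1.0, -0.0, 0.0]
contact_force: [0.8, -0.5, -1.2]
opening: 0.106
finger_force: 89.0
```

Request:
move_arm:
  plan: [0,0,-1,0,0,0,5,0,0,0,0,0,0,5,0,0,0,0,0,0,5]

```text
time: 13.1
eef_pos: [0.5722, 0.1031, 0.1883]
tcp_rot: [0.003, 1.0, -0.0, 0.0]
contact_force: [0.7, -0.3, -0.7]
opening: 0.109
finger_force: 89.0
```

Request:
move_arm:
  plan: [-1,0,0,0,0,0,5,-1,0,0,0,0,0,5,0,0,0,0,0,0,5,0,0,0,0,0,0,5]

```text
time: 13.5
eef_pos: [0.5709, 0.1031, 0.1888]
tcp_rot: [0.003, 1.0, 0.0, 0.001]
contact_force: [3.5, -0.4, -1.8]
opening: 0.112
finger_force: 88.9
```

Request:
move_arm:
  plan: [-1,0,0,0,0,0,5,0,0,0,0,0,0,5,0,0,0,0,0,0,5]

```text
time: 13.8
eef_pos: [0.5701, 0.1031, 0.1888]
tcp_rot: [0.003, 1.0, 0.0, 0.002]
contact_force: [5.0, 0.9, -2.4]
opening: 0.106
finger_force: 88.9
```

Request:
move_arm:
  plan: [-1,0,0,0,0,0,5,0,0,-1,0,0,0,5,0,0,0,0,0,0,5,0,0,0,0,0,0,5]

```text
time: 14.2
eef_pos: [0.5694, 0.1031, 0.1884]
tcp_rot: [0.003, 1.0, 0.0, 0.002]
contact_force: [4.8, 0.2, 0.8]
opening: 0.112
finger_force: 89.1
```

Request:
move_arm:
  plan: [-1,0,0,0,0,0,5,0,0,-1,0,0,0,5,0,0,0,0,0,0,5,0,0,0,0,0,0,5]

```text
time: 14.6
eef_pos: [0.5685, 0.1031, 0.1875]
tcp_rot: [0.003, 1.0, 0.0, 0.002]
contact_force: [5.1, 0.3, 0.0]
opening: 0.106
finger_force: 89.1
```

Request:
move_arm:
  plan: [0,0,-1,0,0,0,5,0,0,-1,0,0,0,5,0,0,0,0,0,0,5,0,0,0,0,0,0,5]

```text
time: 15.0
eef_pos: [0.5681, 0.1031, 0.185]
tcp_rot: [0.003, 1.0, -0.0, 0.002]
contact_force: [4.8, -0.7, -0.2]
opening: 0.104
finger_force: 89.1
```

Request:
move_arm:
  plan: [0,0,-1,0,0,0,5,0,0,-1,0,0,0,5,0,0,0,0,0,0,5,0,0,0,0,0,0,5]

```text
time: 15.4
eef_pos: [0.5679, 0.1031, 0.1827]
tcp_rot: [0.003, 1.0, -0.0, 0.001]
contact_force: [5.8, -0.5, -0.9]
opening: 0.108
finger_force: 89.1
```

Request:
move_arm:
  plan: [0.8,0,-2,0,0,0,5,0,0,-2,0,0,0,5,0,0,0,0,0,0,5,0,0,0,0,0,0,5]

```text
time: 15.8
eef_pos: [0.5682, 0.1031, 0.1778]
tcp_rot: [0.003, 1.0, 0.0, 0.0]
contact_force: [5.3, -0.4, -1.1]
opening: 0.109
finger_force: 89.1
```

Request:
move_arm:
  plan: [0,0,-2,0,0,0,5,0,0,-2,0,0,0,5,0,0,0,0,0,0,5,0,0,0,0,0,0,5]

```text
time: 16.2
eef_pos: [0.5682, 0.1031, 0.1738]
tcp_rot: [0.003, 1.0, 0.0, 0.0]
contact_force: [5.8, 0.5, -0.9]
opening: 0.109
finger_force: 89.1
```

Request:
move_arm:
  plan: [1,0,0,0,0,0,5,1,0,0,0,0,0,5,0,0,0,0,0,0,5,0,0,0,0,0,0,5]

```text
time: 16.6
eef_pos: [0.5691, 0.1031, 0.1737]
tcp_rot: [0.003, 1.0, -0.0, -0.001]
contact_force: [1.8, -0.5, -1.1]
opening: 0.108
finger_force: 89.1
```

Request:
move_arm:
  plan: [0.7,0,0,0,0,0,5,0,0,-1,0,0,0,5,0,0,-1,0,0,0,5,0,0,0,0,0,0,5,0,0,0,0,0,0,5]

```text
time: 17.1
eef_pos: [0.5701, 0.1032, 0.1719]
tcp_rot: [0.003, 1.0, 0.0, -0.001]
contact_force: [0.3, 0.0, -0.7]
opening: 0.109
finger_force: 89.0
```

Request:
move_arm:
  plan: [0.5,0,-1,0,0,0,5,0,0,-1,0,0,0,5,0,0,0,0,0,0,5,0,0,0,0,0,0,5]

```text
time: 17.5
eef_pos: [0.5709, 0.1031, 0.1701]
tcp_rot: [0.003, 1.0, -0.0, -0.0]
contact_force: [-0.8, -0.4, 0.3]
opening: 0.108
finger_force: 89.0
```

Request:
move_arm:
  plan: [0,0,-1,0,0,0,5,0,0,-1,0,0,0,5,0,0,-1,0,0,0,5,0,0,0,0,0,0,5]

```text
time: 17.9
eef_pos: [0.5714, 0.1031, 0.1678]
tcp_rot: [0.003, 1.0, 0.0, 0.0]
contact_force: [-0.6, -0.0, 2.8]
opening: 0.109
finger_force: 89.4
```

Request:
move_arm:
  plan: [0,0,-1,0,0,0,5,0,0,-1,0,0,0,5,0,0,0,0,0,0,5]

```text
time: 18.2
eef_pos: [0.5715, 0.1031, 0.1659]
tcp_rot: [0.003, 1.0, -0.0, 0.001]
contact_force: [-1.2, 0.2, 4.4]
opening: 0.107
finger_force: 89.7
```

Flare contact came at the height I predicted. Pressing on.

Request:
move_arm:
  plan: [0,0,-1,0,0,0,5,0,0,-1,0,0,0,5,0,0,0,0,0,0,5]

```text
time: 18.5
eef_pos: [0.5717, 0.1031, 0.1643]
tcp_rot: [0.003, 1.0, 0.0, 0.001]
contact_force: [-0.5, -0.5, 5.9]
opening: 0.108
finger_force: 89.9
```

Request:
move_arm:
  plan: [0,0,-1,0,0,0,5,0,0,-1,0,0,0,5,0,0,0,0,0,0,5]

```text
time: 18.8
eef_pos: [0.5718, 0.1031, 0.1618]
tcp_rot: [0.003, 1.0, 0.0, 0.001]
contact_force: [-0.1, -0.2, 3.1]
opening: 0.108
finger_force: 89.7
```

Request:
move_arm:
  plan: [0,0,-1,0,0,0,5,0,0,-1,0,0,0,5,0,0,0,0,0,0,5]

```text
time: 19.1
eef_pos: [0.5717, 0.1031, 0.1594]
tcp_rot: [0.003, 1.0, 0.0, 0.001]
contact_force: [1.3, 0.8, 2.6]
opening: 0.107
finger_force: 89.5
```

Request:
move_arm:
  plan: [0,0,-1,0,0,0,5,0,0,-1,0,0,0,5,0,0,0,0,0,0,5]

```text
time: 19.4
eef_pos: [0.5715, 0.1031, 0.1567]
tcp_rot: [0.003, 1.0, -0.0, 0.001]
contact_force: [4.0, -0.4, -1.4]
opening: 0.11
finger_force: 89.2
```

Request:
move_arm:
  plan: [0,0,-1,0,0,0,5,0,0,-1,0,0,0,5,0,0,0,0,0,0,5]

```text
time: 19.7
eef_pos: [0.5714, 0.1031, 0.1549]
tcp_rot: [0.003, 1.0, -0.0, 0.001]
contact_force: [4.4, -0.1, -0.7]
opening: 0.106
finger_force: 89.2
```

Request:
move_arm:
  plan: [0,0,-1,0,0,0,5,0,0,-1,0,0,0,5,0,0,0,0,0,0,5]

```text
time: 20.0
eef_pos: [0.5712, 0.1031, 0.1525]
tcp_rot: [0.003, 1.0, 0.0, 0.0]
contact_force: [5.0, -0.6, -3.7]
opening: 0.111
finger_force: 88.8
```

Request:
move_arm:
  plan: [0.5,0,-1,0,0,0,5,0,0,-1,0,0,0,5,0,0,0,0,0,0,5]

```text
time: 20.3
eef_pos: [0.5714, 0.1031, 0.1508]
tcp_rot: [0.003, 1.0, -0.0, -0.0]
contact_force: [4.0, 0.4, -2.4]
opening: 0.106
finger_force: 88.8
```

Request:
move_arm:
  plan: [0,0,-1,0,0,0,5,0,0,0,0,0,0,5,0,0,0,0,0,0,5]

```text
time: 20.6
eef_pos: [0.5715, 0.1032, 0.1501]
tcp_rot: [0.003, 1.0, 0.0, -0.0]
contact_force: [3.8, 0.7, -1.1]
opening: 0.108
finger_force: 88.9
```

Request:
move_arm:
  plan: [0,0,-1,0,0,0,5,0,0,0,0,0,0,5,0,0,0,0,0,0,5]

```text
time: 20.9
eef_pos: [0.5716, 0.1032, 0.1494]
tcp_rot: [0.003, 1.0, -0.0, -0.0]
contact_force: [2.4, 0.0, -0.9]
opening: 0.111
finger_force: 88.9
```

Request:
move_arm:
  plan: [0,0,-1,0,0,0,5,0,0,0,0,0,0,5,0,0,0,0,0,0,5]

```text
time: 21.2
eef_pos: [0.5718, 0.1032, 0.1488]
tcp_rot: [0.003, 1.0, 0.0, 0.0]
contact_force: [2.1, -0.7, 2.2]
opening: 0.11
finger_force: 89.3
```

Request:
move_arm:
  plan: [0,0,-0.7,0,0,0,5,0,0,0,0,0,0,5,0,0,0,0,0,0,5]

```text
time: 21.5
eef_pos: [0.572, 0.1031, 0.1483]
tcp_rot: [0.003, 1.0, 0.0, 0.0]
contact_force: [2.6, -0.3, 4.9]
opening: 0.11
finger_force: 89.6
```

Request:
move_arm:
  plan: [0,0,-0.7,0,0,0,5,0,0,0,0,0,0,5,0,0,0,0,0,0,5]

```text
time: 21.8
eef_pos: [0.5721, 0.1031, 0.1479]
tcp_rot: [0.003, 1.0, 0.0, 0.001]
contact_force: [1.4, 0.9, 6.2]
opening: 0.109
finger_force: 89.9
```

Request:
move_arm:
  plan: [0,0,0,0,0,0,14,0,0,0,0,0,0,20,0,0,0,0,0,0,28,0,0,0,0,0,0,28,0,0,0,0,0,0,28]

```text
time: 22.3
eef_pos: [0.5712, 0.1031, 0.1464]
tcp_rot: [0.003, 1.0, 0.0, -0.001]
contact_force: [-0.2, 0.7, -0.4]
opening: 0.327
finger_force: 0.0
```

Request:
move_arm:
  plan: [0,0,10,0,0,0,28,0,0,30,0,0,0,28,0,0,40,0,0,0,28,0,-40,20,0,0,0,28,0,-45,0,0,0,0,28,0,-45,0,0,0,0,28,0,-45,0,0,0,0,28,0,0,0,0,0,0,28,0,0,0,0,0,0,28]

```text
time: 23.2
eef_pos: [0.5717, -0.0728, 0.2476]
tcp_rot: [0.004, 1.0, 0.0, 0.0]
contact_force: [-0.5, -0.3, 0.2]
opening: 0.332
finger_force: 0.0
```

```bash
python3 - <<'E'
from h import *
s=cam('side');t=cam('top'); st()
print(proj(s,[.5633+.010,.1028,.157])[0],proj(s,[.5633,.1028,.157])[0],proj(t,[.5733,.1028,.168])[0])
u=(298,145);v=(268,195)
c=lambda c,u:cv2.resize(c['color'][u[1]-35:u[1]+35,u[0]-25:u[0]+25,::-1],None,fx=8,fy=8,interpolation=cv2.INTER_CUBIC)
cv2.imwrite('pics/c3.png',np.hstack([c(s,u),c(t,v)]))
E
```

```text
23.3 [571.7 -71.1 247.3] rot [-1.     0.006  0.     0.006  1.     0.    -0.     0.    -1.   ] F [ 0.4 -0.1 -0.3] open 0.32862508192818074 0.0 q [-0.3   0.06  1.81  0.    1.28 -1.87]
[301.96234163 141.62211427] [298.07036973 142.16944207] [267.10147464 190.33482133]
```

View pics/c3.png

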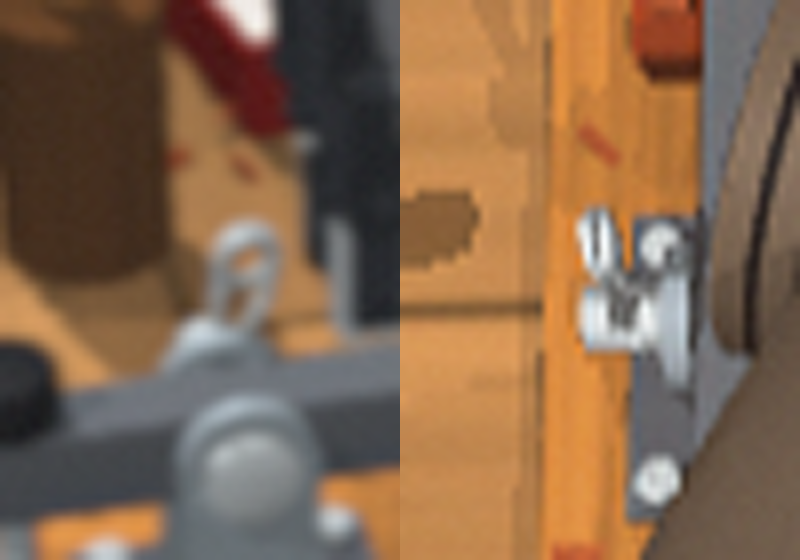

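The clip is on the pin and clear of the gripper. In the side crop the coil spans about (208–283, 220–315). In the top crop it runs from (595,212) to (610,275). I'll compare that with the predicted home pose.

```bash
python3 - <<'E'
from h import *
s=cam('side');t=cam('top')
a=np.linspace(0,2*np.pi,60)
def ring(cx,cz,yaw,tilt):
    P=[]
    for y in(-.00575,.00575):
        for r in(.011,):
            P.append(np.c_[r*np.cos(a),np.full(60,y),r*np.sin(a)])
    P=np.vstack(P); return R.from_euler('zy',[yaw,tilt],degrees=True).apply(P)+[cx,.1028,cz]
for cz in(.155,.157,.159,.163):
  for yaw in(0,15,-15):
    P=ring(.5733,cz,yaw,0)
    q=(proj(s,P)-[273,110]+.44)*8; w=(proj(t,P)-[243,160]+.44)*8+[400,0]
    print(cz,yaw,'side',q.min(0).round(),q.max(0).round(),'top',w.min(0).round(),w.max(0).round(), 'slope pts top',w[[0,30]].round().tolist())
im=t['color'][182:200,262:278].mean(2).astype(int);print(im)
E
```

```text
0.155 0 side [198. 222.] [274. 301.] top [577. 218.] [631. 296.] slope pts top [[625.0, 219.0], [625.0, 294.0]]
0.155 15 side [196. 222.] [275. 302.] top [573. 214.] [636. 299.] slope pts top [[615.0, 215.0], [634.0, 288.0]]
0.155 -15 side [199. 222.] [271. 301.] top [573. 215.] [636. 299.] slope pts top [[634.0, 225.0], [614.0, 298.0]]
0.157 0 side [197. 217.] [273. 296.] top [576. 216.] [630. 294.] slope pts top [[624.0, 217.0], [623.0, 293.0]]
0.157 15 side [196. 217.] [275. 296.] top [572. 212.] [634. 298.] slope pts top [[613.0, 214.0], [633.0, 286.0]]
0.157 -15 side [199. 217.] [271. 296.] top [571. 213.] [635. 297.] slope pts top [[633.0, 223.0], [613.0, 297.0]]
0.159 0 side [197. 211.] [273. 291.] top [575. 214.] [629. 293.] slope pts top [[623.0, 215.0], [622.0, 291.0]]
0.159 15 side [195. 211.] [274. 291.] top [571. 211.] [633. 296.] slope pts top [[612.0, 212.0], [631.0, 284.0]]
0.159 -15 side [199. 211.] [271. 291.] top [570. 211.] [634. 296.] slope pts top [[632.0, 222.0], [611.0, 295.0]]
0.163 0 side [196. 200.] [273. 280.] top [572. 211.] [626. 290.] slope pts top [[62
[... 762 characters left out ...]
 130  94 148 213 212 213 172]
 [142 138 133 165 244 117 250 161 118 129  91 193 211 209 179 151]
 [141 141 135 150 246 114 244 168 113 132  93 191 212 211 102 116]
 [138 140 137 139 229 161 235 171  93 125  95 132 196 194  96 128]
 [142 140 137 135 181 184 198 153 102 106  91  95 136 136 108 109]
 [144 141 131 127 132 179 145 139 136  93  77  98  86 107 139 138]
 [141 140 120 134 138 142 133 108 149 114 107 107  99 130 177 175]
 [143 141 123 144 160 156 149 100 114 132 129 130 119 158 181 181]
 [142 139 121 160 199 193 185 110  99 108  97 187 163 181 186 184]
 [142 139 122 179 224 222 220 102 114  93 121 237 209 197 190 191]
 [142 139 119 183 229 225 230  98 113  94 159 236 220 197 190 193]]
```

```bash
python3 -c "
from h import *
print(order.sign_off())"
```

```text
the job is handed in; nothing more can be done
None
```

I pushed the pin home and fitted the smaller R-clip: it snapped round the shank, stopped at the expected home height, and I let go and handed the job in. The last picture shows the coil leaning about 4–5° towards +x, and I did not straighten it.

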